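# Set the tip boxes back on their bases

### The job

Two closed pipette-tip boxes have been left standing on their sides on the lab bench: a large one on its short end and a smaller one on its long edge. Push each of them over so that it comes to lie flat on its underside with the lid up, near where it stood. Only push: do not lift or carry the boxes, and leave everything else on the bench where it is.

Things in the scene. Friction and masses are not known exactly. Their poses are not given: they have to be found in the camera images.
- large_box: Large tip box, white, standing on its short end: 120 mm tall (z), 80 wide (y), 60 deep (x), 0.11 to 0.22 kg. Origin: centre of the face it stands on. z up at the start; x points out of the lid face, so x must end up. Lid face: plain, raised panel 3 mm proud, 10 mm in from the edges; a dark seam runs round the box 18 mm behind. Underside (-x): open skirt 16 mm deep with ribs.
- small_box: Small tip box, white, standing on its long edge: 75 mm tall (z), 105 wide (y), 45 deep (x), 0.08 to 0.15 kg. Origin: centre of the face it stands on. z up at the start; x points out of the lid face, so x must end up. Lid face: plain, raised panel 3 mm proud, 10 mm in from the edges; a dark seam runs round the box 18 mm behind. Underside (-x): open skirt 16 mm deep with ribs.
- large_box_center (a point): Middle of the large box, 60 mm along z from its origin; 60 mm high at the start, 30 mm when lying on its underside. Pushed within 15 mm of its top, square on the lid face, it tips about its lower edge; pushed lower it may slide. Past a lean of some 30 to 40 degrees it falls by itself. Any yaw. Clear bench: its fall path to -x and 120 mm before the lid.
- small_box_center (a point): Middle of the small box, 37.5 mm along z from its origin; 37.5 mm high at the start, 22.5 mm when lying on its underside. Pushed within 15 mm of its top, square on the lid face, it tips about its lower edge; pushed lower it may slide. Past a lean of some 30 to 40 degrees it falls by itself. Any yaw. Clear bench: its fall path to -x and 120 mm before the lid.
- closed_box: Bystander: a third tip box, already lying right, lid up, 120 x 80 mm and 60 mm tall, towards the far side. Origin: centre of its underside, z up.
- vial_a: Bystander: small white vial, 26 mm across, 55 mm tall, standing 85 to 110 mm to the side (+y) of the large box. Origin: centre of its underside, z up.
- vial_b: Bystander: small white vial like the other, 26 mm across, 55 mm tall, standing 100 to 120 mm to the side (+y) of the small box. Origin: centre of its underside, z up.
- jar: Bystander: grey jar with a black cap, 64 mm across, 100 mm tall, standing 120 to 130 mm to the side (-y) of the small box. Origin: centre of its underside, z up.
- reagent_bottle: Bystander: amber bottle with a blue cap, 80 mm across, 170 mm tall, at one side of the bench. Origin: centre of its underside, z up.
- tube_rack: Bystander: white tube rack, 80 x 200 mm, 97 mm tall with its capped tubes, at one side of the bench. Origin: centre of its underside, z up.
- timer: Bystander: flat white timer, 50 x 60 mm, 18 mm tall, lying 95 to 115 mm to the side (-y) of the large box. Origin: centre of its underside, z up.

How it is judged:
At the end, for the whole second after the job is handed in: Both boxes lie still and flat on the bench, lid up (x axis within 0.1 rad of vertical, centre within 8 mm of 30 or 22.5 mm high), centres within 180 mm of their start (tipping alone moves them about 95 and 62 mm); every other thing is within 30 mm of its start (angle between each of large_box, small_box's own x axis and vertical below 0.1 rad and height (world z) of large_box_center between 0.022 and 0.038 m and distance of each of large_box_center, small_box_center from where it was at the start of the episode below 0.18 m and linear speed of each of large_box, small_box below 0.02 m/s and angular speed of each of large_box, small_box below 0.1 rad/s and height (world z) of small_box_center between 0.0145 and 0.0305 m and distance of each of vial_a, vial_b, jar, reagent_bottle, closed_box, timer, tube_rack from where it was at the start of the episode below 0.03 m); the robot touches nothing.
It fails at once if the large tip box is lifted off the bench (its centre rises above 85 mm) (height (world z) of large_box_center above 0.085 m).
It fails at once if the small tip box is lifted off the bench (its centre rises above 62 mm) (height (world z) of small_box_center above 0.062 m).
It fails at once if another thing on the bench is shifted by more than 30 mm or knocked over (distance of any of vial_a, vial_b, jar, reagent_bottle, closed_box, timer, tube_rack from where it was at the start of the episode above 0.03 m or angle between any of vial_a, vial_b, jar, reagent_bottle, closed_box, timer, tube_rack's own z axis and vertical above 0.4 rad).
It also fails if it takes over 48 s, if anything falls off the work surface, if the arm or the gripper's body presses on something with over 40 N, if the wrist force passes 120 N, or if a joint passes its speed limit or range.

### The arm

A 6-joint arm with a two-finger parallel gripper is mounted at the origin on the work surface. World frame = base frame: x ahead of the robot, y to its left, z up, the work surface at z = 0. Lengths are in m, angles in rad, forces in N, time in s.
With the tool pointing down it reaches from about 0.3 to 0.775 m from the base axis. Payload 14.6 kg.
Tool frame: the origin (TCP) lies at the very end of the fingers, on their centre line; the grasp point (between the pads) lies 19 mm behind it; z points along the fingers, y is the line along which they close (so a half turn about z gives the same grasp; the last joint's range is limited). The gripper opens to 94 mm and grips with 3 to 60 N. Pads are 16 mm wide; open, the fingers measure 119 mm over their backs; the gripper's body (75 mm by 177 mm) begins 78 mm behind the grasp point.
Start: joints at [-1.413, 0.3, 1.521, -0, 1.321, -0.067], TCP at [0.123, -0.536, 0.205] pointing down, gripper open.
Joint ranges: [-3.03, 3.03], [-0.79, 2.21], [0.23, 2.52], [-1.04, 4.18], [0, 3.07], [-2.55, 2.55]. Speed limits (rad/s): [2.22, 2.22, 2.57, 3.14, 3.14, 3.14].

### API

Orientations are given as [roll, pitch, yaw] about the fixed x, y, z axes, in that order (R = Rz(yaw) Ry(pitch) Rx(roll)).
In Python, from bench import manip gives the robot as it stands. The module is installed in compiled form; this text tells all that it offers.
- The arm moves only by the shell command python3 -m creep 'ROWS'. ROWS is a JSON object of lists of equal length, an entry for each row: "gripper": the finger opening in mm, from 0 to 94; "delta_pos": the shift along the tool's x, y, z normalised to -1 to 1, where 1 is 30 mm, a list of three; "turn": the turn, a rotation vector about the tool's x, y, z normalised to -1 to 1, where 1 is 8 degrees, a list of three. A call has 1 to 12 rows; each row shifts and turns the commanded pose from where the row before left it, along the tool's axes as they then stand; what a row does not reach is not made up. A row lasts 1/10 s, in which the tool goes at most 50 mm and 8.59 degrees, less where a joint would pass 70% of its speed; a pose out of reach is approached as far as the arm can. A call with a number of a shift or a turn outside -1 to 1 is refused whole. A call with a gripper value outside its range is refused whole. The fingers move at their own pace and stop on an object; the grip force is fixed at half the most. Time passes only in rows, so rows that do not move let the fingers close. It gives the time, the measured TCP pose, the force, the opening and the grip force at its end, in the units of the state.
- manip.read_state(): the state, without advancing time (a new reading comes with each control period).
- manip.snapshot(name): name is "scene" or "top" or "wrist"; returns (picture, depth): 384x512x3 uint8, red, green, blue; 384x512 float32, m along the optical axis (not along the pixel's ray), 0 where there is no reading.
- manip.calibration(name): a dict with "fx", "fy", "cx", "cy" (pixels), "R" (3x3) and "t" (3): a world point X has camera coordinates R X + t. Camera axes: x right, y down, z forward; pixel columns grow to the right and rows downward; lengths in m; the calibration is good to about 2 mm. A picture is of the moment at which its call begins: read the wrist's pose just before it. calibration takes no time and is no camera call; for the wrist camera it gives the pose at the moment of the call.
- manip.job_done(): hands the job in; it is judged then, once.
Trained networks look in the newest picture that a camera, given by its name, has taken for a name from the list of things; names that differ only in an ending like _2 or _b are one class to them, and where a whole thing is asked for, a point or a joint stands for the part that bears it (a point fixed in the world has none). Each returns a list of dicts, best first, with "p" (0 to 1); they miss things now and then, are a little off and sometimes report something else, mostly with a low value. They report only what shows in the picture. A call takes as long as a camera call.
- manip.recognise(camera, query): "extent" ([left, top, right, bottom] in pixels, round what is visible of it).
- manip.outline_of(camera, query): "mask" (384x512 bool, what is visible of it) and "extent" ([left, top, right, bottom] in pixels, round what is visible of it).
The state is a dict: "time_s": time; "qpos": joint angles; "dq": joint speeds; "tau": joint torques, N m; "tool_pos": TCP position; "eef_rot": TCP orientation; "force": force on the tool from outside, world axes, zero at the start; "wrist_torque": the same for the moment, N m; "gripper_width": finger opening in m; "grip_force": force on a finger pad.
Only numpy, scipy, OpenCV 4.12 (cv2) and the standard library are available. Lean on these libraries where they do the work, as an engineer would, in place of code of your own. Each camera call takes 0.05 s, during which the arm holds its last target. There are 200 camera calls.

## Working session

There is one attempt and no reset: what is moved stays moved. The work goes in short steps, Python scripts to look and compute and a shell command to move; the robot and the scene stay as the last step left them, time stands still between calls to the robot, and variables do not carry over. Pictures are saved under pics/ and viewed, at most 10 in all, crops included, and the job is handed in when it is done.

```bash
mkdir -p pics; cat > h.py <<'E'
import numpy as np, cv2
from bench import manip
def snap(c):
    im,d=manip.snapshot(c); return im,d,manip.calibration(c)
def cloud(d,k):
    v,u=np.indices(d.shape); P=np.stack([(u-k['cx'])/k['fx']*d,(v-k['cy'])/k['fy']*d,d],-1)
    return (P-np.array(k['t']))@np.array(k['R'])
def save(n,im): cv2.imwrite('pics/'+n+'.png',im[...,::-1])
E
python3 - <<'E'
from h import *
print(manip.read_state())
ims=[]
for c in ['scene','top']:
    im,d,k=snap(c); np.savez(c+'.npz',im=im,d=d,**k); save(c,im)
    W=cloud(d,k)
    print(c,k['t'])
    for q in ['large_box','small_box','closed_box','vial_a','jar','timer','reagent_bottle','tube_rack']:
        for r in manip.outline_of(c,q)[:3]:
            m=r['mask']&(d>0); P=W[m]
            print(q,round(r['p'],2),np.round(r['extent']),np.round(np.median(P,0),3),np.round(np.percentile(P,[2,98],axis=0),3).tolist())
E
```

```text
{'time_s': 0.0, 'qpos': array([-1.41258958e+00,  3.00490189e-01,  1.52161739e+00,  9.25683869e-06,
        1.32071302e+00, -6.65868641e-02]), 'dq': array([ 0.00072352,  0.00036567, -0.00116215,  0.0006233 ,  0.00087062,
        0.00263526]), 'tau': array([ 2.17707951e-03, -5.31812382e+01, -3.52734160e+01,  7.09411385e-02,
        2.44986912e-02, -9.14243333e-05]), 'tool_pos': array([ 0.12255986, -0.53588137,  0.20486051]), 'eef_rot': array([-3.14036803e+00, -9.06502745e-05,  2.24791264e-01]), 'force': array([-0.66892136,  0.7331222 , -0.56029552]), 'wrist_torque': array([-0.00722089,  0.03954526, -0.01403847]), 'grip_force': 0.0, 'gripper_width': 0.09407021989158447}
scene [ 0.27505826 -0.29531696  1.56570238]
large_box 0.86 [312. 176. 334. 226.] [0.532 0.215 0.096] [[0.464, 0.177, 0.003], [0.546, 0.246, 0.123]]
small_box 0.61 [188. 148. 221. 173.] [ 0.489 -0.27   0.044] [[0.449, -0.315, 0.001], [0.525, -0.222, 0.078]]
closed_box 0.84 [195. 214. 245. 260.] [ 0.785 -0.     0.057] [[0.727, -0.071, 0.002], [0.809, 0.049, 0.063]]
vial_a 0.46 [166. 162. 174. 178.] [ 0.583 -0.342  0.032] [
[... 1153 characters left out ...]
 375. 192.] [ 0.571 -0.344  0.036] [[0.562, -0.353, 0.015], [0.581, -0.335, 0.057]]
vial_a 0.37 [176. 184. 185. 194.] [0.581 0.264 0.035] [[0.571, 0.255, -0.001], [0.594, 0.286, 0.059]]
jar 0.63 [308. 230. 328. 249.] [ 0.415 -0.165  0.1  ] [[0.387, -0.192, 0.053], [0.445, -0.141, 0.105]]
jar 0.18 [186. 200. 212. 230.] [0.493 0.198 0.119] [[0.455, 0.169, 0.029], [0.533, 0.234, 0.125]]
timer 0.51 [191. 240. 210. 262.] [0.381 0.196 0.019] [[0.353, 0.169, 0.009], [0.413, 0.224, 0.024]]
reagent_bottle 0.91 [409. 221. 447. 250.] [ 0.43  -0.492  0.116] [[0.393, -0.529, 0.013], [0.466, -0.471, 0.173]]
tube_rack 0.64 [ 76. 168. 115. 231.] [0.542 0.531 0.053] [[0.449, 0.504, 0.0], [0.641, 0.588, 0.1]]
```

```bash
python3 - <<'E'
from h import *
for c in ['top','scene']:
    z=np.load(c+'.npz'); W=cloud(z['d'],z); d=z['d']
    for n,p,h in [('L',(.496,.2),.12),('S',(.479,-.271),.075)]:
        m=(np.hypot(W[...,0]-p[0],W[...,1]-p[1])<.08)&(W[...,2]>h-.012)&(d>0)
        P=W[m]; r=cv2.minAreaRect((P[:,:2]*1000).astype(np.float32)); print(c,n,m.sum(),r,np.median(P[:,2]),cv2.boxPoints(r).round().tolist())
    im=z['im']
    if c=='top': a=im[180:270,150:240]; b=im[170:260,300:390]
    else: a=im[160:250,280:370]; b=im[120:210,160:250]
    t=np.hstack([cv2.resize(x,(400,400),interpolation=cv2.INTER_CUBIC) for x in (a,b)])
    R=t if c=='top' else np.vstack([R,t])
save('crops',cv2.resize(R,(600,600)))
E
```

```text
top L 534 ((496.5682067871094, 205.38980102539062), (80.14860534667969, 60.52885437011719), 18.047866821289062) 0.12012251762063168 [[449.0, 222.0], [468.0, 164.0], [544.0, 189.0], [525.0, 247.0]]
top S 489 ((479.66192626953125, -275.2114562988281), (44.7922248840332, 105.20254516601562), 32.063377380371094) 0.07565784223001319 [[433.0, -243.0], [489.0, -332.0], [527.0, -308.0], [471.0, -219.0]]
scene L 391 ((499.4599609375, 205.95025634765625), (86.35051727294922, 59.452476501464844), 19.28912353515625) 0.1207529369436875 [[449.0, 220.0], [469.0, 164.0], [550.0, 192.0], [530.0, 248.0]]
scene S 220 ((484.7596740722656, -273.52972412109375), (49.420101165771484, 104.78270721435547), 32.544105529785156) 0.07580918629445554 [[436.0, -243.0], [492.0, -331.0], [534.0, -304.0], [477.0, -216.0]]
```

View pics/crops.png

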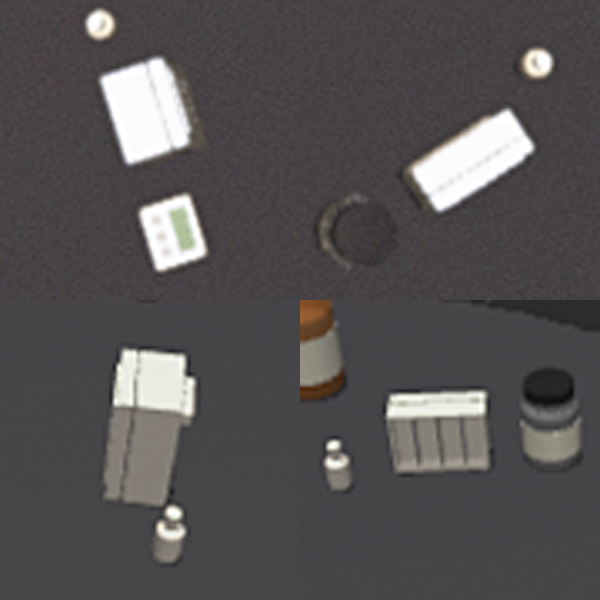

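View pics/scene.png

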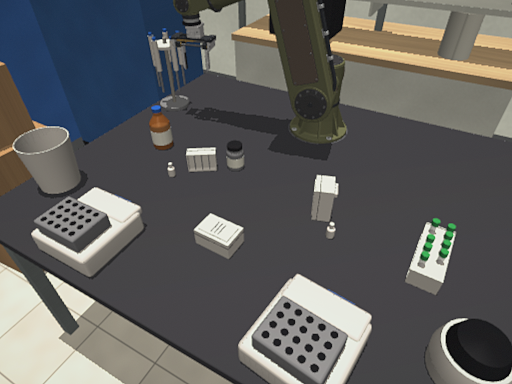

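The seams put the large box's lid towards -y (top view, about 200,215) and the small box's lid towards the robot, at lower right of the top view; its ribs face the scene camera at about (203,160). The tab beside the large box in the scene view is the timer behind it. I'll do the small box first.

```bash
python3 -m creep '{"gripper":[40,40,40,40,40,40,40,40,40,40,40,40],"delta_pos":[[0,0,0],[0,0,0],[0,0,0],[1,-0.1,0],[1,-0.1,0],[1,-0.1,0],[1,-0.1,0],[1,-0.1,0],[1,-0.1,0],[1,-0.1,0],[1,-0.1,0],[1,-0.1,0]],"turn":[[0,0,-0.8],[0,0,-0.8],[0,0,-0.8],[0,0,0],[0,0,0],[0,0,0],[0,0,0],[0,0,0],[0,0,0],[0,0,0],[0,0,0],[0,0,0]]}'
cat > g.py <<'E'
from h import *; import sys
s=manip.read_state(); p=s['tool_pos']; y=s['eef_rot'][2]
T=[float(a) for a in sys.argv[1:4]]; d=np.array(T)-p
print(p.round(4),s['eef_rot'].round(4),'units',(np.array([d[0]*np.cos(y)+d[1]*np.sin(y), d[0]*np.sin(y)-d[1]*np.cos(y), -d[2]])/.03).round(2),s['force'],s['gripper_width'],s['time_s'])
E
python3 g.py .427 -.308 .066
```

```text
time_s: 2.1
tool_pos: [0.3379, -0.369, 0.2056]
eef_rot: [3.141, -0.0, 0.56]
force: [-0.1, -0.4, 0.5]
gripper_width: 0.0401
grip_force: 0.0
[ 0.3379 -0.369   0.2056] [ 3.1413 -0.      0.5598] units [ 3.6  -0.15  4.65] [-0.12834598 -0.39435933  0.45447023] 0.040104880814570414 2.1
```

```bash
python3 -m creep '{"gripper":[40,40,40,40,40,40,40,40,40,40],"delta_pos":[[0.9,0,0],[0.9,0,0],[0.9,-0.1,0],[0.9,0,0],[0,0,1],[0,0,1],[0,0,1],[0,0,1],[0,0,0.6],[0,0,0]],"turn":[[0,0,0],[0,0,0],[0,0,0],[0,0,0],[0,0,0],[0,0,0],[0,0,0],[0,0,0],[0,0,0],[0,0,0]]}'
python3 g.py .461 -.287 .066; python3 - <<'E'
from h import *
im,d,k=snap('top'); save('top2',cv2.resize(im[150:280,150:480],(800,315)))
E
```

```text
time_s: 3.1
tool_pos: [0.426, -0.3092, 0.0653]
eef_rot: [-3.138, 0.001, 0.56]
force: [0.8, 0.5, -0.3]
gripper_width: 0.0399
grip_force: 0.0
[ 0.426  -0.3092  0.0653] [-3.1377e+00  1.3000e-03  5.5990e-01] units [ 1.38 -0.01 -0.02] [ 0.80256658  0.49221956 -0.27692537] 0.03987228640912268 3.1
```

View pics/top2.png

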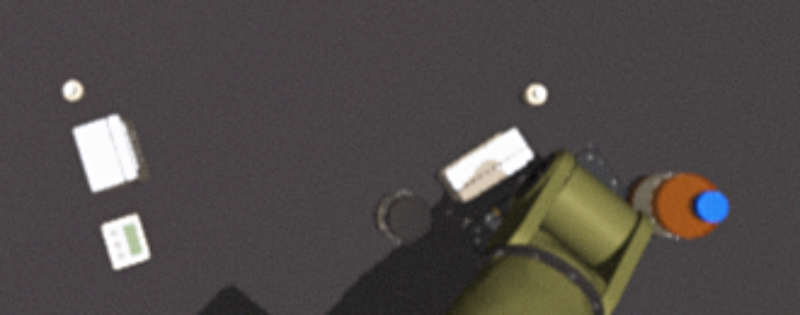

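```bash
python3 -m creep '{"gripper":[40,40,40,40,40,40,40],"delta_pos":[[0.4,0,0],[0.4,0,0],[0.3,0,0],[0.3,0,0],[0.3,0,0],[0.3,0,0],[0,0,0]],"turn":[[0,0,0],[0,0,0],[0,0,0],[0,0,0],[0,0,0],[0,0,0],[0,0,0]]}'
python3 g.py .461 -.287 .066; python3 - <<'E'
from h import *
im,d,k=snap('scene'); save('s3',cv2.resize(im[100:220,140:300],(800,600),interpolation=cv2.INTER_CUBIC))
E
```

```text
time_s: 3.85
tool_pos: [0.4797, -0.2786, 0.074]
eef_rot: [3.137, -0.001, 0.561]
force: [-26.6, 11.1, 68.3]
gripper_width: 0.04
grip_force: 35.2
[ 0.4797 -0.2786  0.074 ] [ 3.1365e+00 -1.3000e-03  5.6100e-01] units [-0.68 -0.1   0.27] [-26.63269052  11.05583356  68.32350007] 0.04001844508321154 3.85
```

View pics/s3.png

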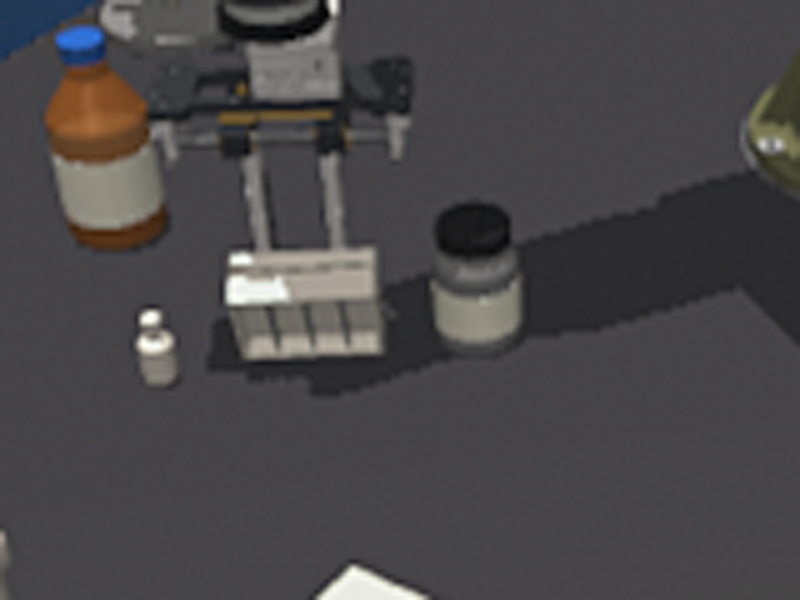

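The fingertips are caught above the raised panel's top ledge, with 68 N upwards, and the box leans about 20°. I'll ease up before pushing on.

```bash
python3 -m creep '{"gripper":[40,40,40],"delta_pos":[[0,0,-0.3],[0.1,0,-0.15],[0,0,0]],"turn":[[0,0,0],[0,0,0],[0,0,0]]}'
python3 g.py .461 -.287 .066; python3 - <<'E'
from h import *
im,d,k=snap('scene'); save('s4',cv2.resize(im[100:220,140:300],(800,600),interpolation=cv2.INTER_CUBIC))
E
```

```text
time_s: 4.2
tool_pos: [0.4811, -0.2762, 0.0815]
eef_rot: [3.141, -0.001, 0.56]
force: [-0.9, 0.4, 0.2]
gripper_width: 0.04
grip_force: 0.2
[ 0.4811 -0.2762  0.0815] [ 3.1407e+00 -5.0000e-04  5.6040e-01] units [-0.76 -0.05  0.52] [-0.91919905  0.44756393  0.21360854] 0.03997959595365706 4.2
```

View pics/s4.png

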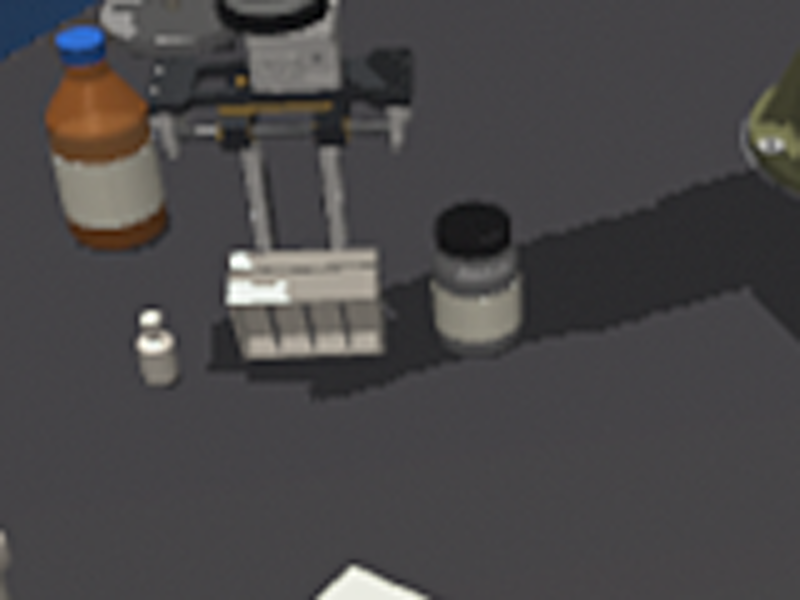

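```bash
python3 - <<'E'
from h import *
im,d,k=snap('scene'); W=cloud(d,k)
r=manip.outline_of('scene','small_box')
for q in r[:2]: print(q['p'],q['extent'])
u=np.array([.847,.531]); v=np.array([.531,-.847])
Q=np.stack([W[...,:2]@u, W[...,:2]@v, W[...,2]],-1); c=np.array([.4797,-.2752])
Q[...,0]-=c@u; Q[...,1]-=c@v
m=(abs(Q[...,1])<.06)&(abs(Q[...,0])<.11)&(Q[...,2]>.004)&(Q[...,2]<.1)&(d>0)&(im.min(-1)>80)
P=Q[m]*1000
for z in range(0,100,6):
    s=P[(P[:,2]>=z)&(P[:,2]<z+6)]
    if len(s): print(z,len(s),np.percentile(s[:,0],[3,50,97]).round(),np.percentile(s[:,1],[3,97]).round())
E
```

```text
0.92 [184.6, 151.6, 219.0, 174.2]
0 18 [17. 24. 28.] [-32.  49.]
6 72 [ 9. 17. 27.] [-44.  47.]
12 28 [11. 15. 28.] [-44.  50.]
18 19 [13. 16. 25.] [-39.  50.]
24 23 [15. 19. 34.] [-46.  49.]
30 26 [17. 20. 34.] [-41.  50.]
36 26 [19. 23. 40.] [-44.  52.]
42 23 [22. 25. 42.] [-51.  42.]
48 17 [17. 28. 42.] [-51.  51.]
54 6 [ 4. 27. 46.] [-51.  52.]
60 4 [45. 47. 50.] [-47.  50.]
66 44 [41. 48. 53.] [-49.  53.]
72 102 [28. 41. 52.] [-50.  51.]
78 108 [10. 27. 39.] [-46.  50.]
84 49 [ 9. 18. 26.] [-48.  48.]
90 9 [ 9. 10. 12.] [-28.  33.]
96 3 [10. 10. 11.] [-28.  22.]
```

The box leans about 27° and its pivot edge has stayed in place. The tips are clear of the ledge, so I'll push on.

```bash
python3 -m creep '{"gripper":[40,40,40,40,40,40,40,40,40,40],"delta_pos":[[0.3,0,0],[0.3,0,0],[0.3,0,0],[0.3,0,0],[0.3,0,0],[0,0,0],[0,0,0],[0,0,0],[0,0,0],[0,0,0]],"turn":[[0,0,0],[0,0,0],[0,0,0],[0,0,0],[0,0,0],[0,0,0],[0,0,0],[0,0,0],[0,0,0],[0,0,0]]}'
python3 g.py .461 -.287 .066; python3 - <<'E'
from h import *
im,d,k=snap('scene'); W=cloud(d,k); save('s5',cv2.resize(im[100:220,140:300],(800,600),interpolation=cv2.INTER_CUBIC))
for q in manip.outline_of('scene','small_box')[:2]:
    P=W[q['mask']&(d>0)]; print(q['p'],np.percentile(P,[3,50,97],axis=0).round(3).tolist())
E
```

```text
time_s: 5.35
tool_pos: [0.5183, -0.2528, 0.081]
eef_rot: [3.142, -0.0, 0.56]
force: [-0.2, -0.6, 1.0]
gripper_width: 0.0401
grip_force: 0.0
[ 0.5183 -0.2528  0.081 ] [ 3.1416 -0.      0.5595] units [-2.22 -0.05  0.5 ] [-0.2180317  -0.64482318  1.01867713] 0.040121820176061126 5.35
0.89 [[0.494, -0.286, 0.006], [0.551, -0.231, 0.042], [0.592, -0.182, 0.048]]
```

View pics/s5.png

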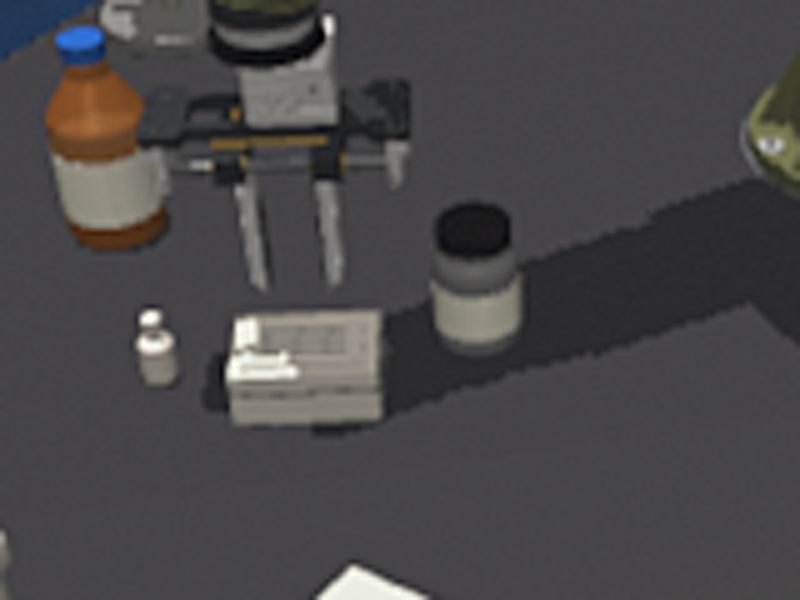

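Small box lies flat, lid up (picture around 305,360). I'll lift off and turn for the large box.

```bash
python3 -m creep '{"gripper":[40,40,40,40,40,40,40,40,40,40,40,40],"delta_pos":[[0,0,-1],[0,0,-1],[0,0,-1],[0,0,-1],[0,0,0],[0,0,0],[0,0,0],[0,0,0],[0,0,0],[0,0,0],[0,0,0],[0,0,0]],"turn":[[0,0,0],[0,0,0],[0,0,0],[0,0,-0.95],[0,0,-0.95],[0,0,-0.95],[0,0,-0.95],[0,0,-0.95],[0,0,-0.95],[0,0,-0.95],[0,0,-0.95],[0,0,-0.95]]}'
python3 -m creep '{"gripper":[40,40,40,40,40,40,40,40,40,40,40,40],"delta_pos":[[0,0,0],[0.9,0.3,0],[0.9,0.3,0],[0.9,0.3,0],[0.9,0.3,0],[0.9,0.3,0],[0.9,0.3,0],[0.9,0.3,0],[0.9,0.3,0],[0.9,0.3,0],[0.9,0.3,0],[0,0,0]],"turn":[[0,0,-0.95],[0,0,0],[0,0,0],[0,0,0],[0,0,0],[0,0,0],[0,0,0],[0,0,0],[0,0,0],[0,0,0],[0,0,0],[0,0,0]]}'
python3 g.py .518 .139 .105
```

```text
time_s: 6.65
tool_pos: [0.5184, -0.2527, 0.201]
eef_rot: [-3.142, 0.0, 1.759]
force: [0.6, -0.1, -0.7]
gripper_width: 0.0398
grip_force: 0.0
time_s: 7.85
tool_pos: [0.5201, 0.0344, 0.201]
eef_rot: [3.141, -0.0, 1.889]
force: [0.4, -0.1, 0.1]
gripper_width: 0.04
grip_force: 0.0
[0.5201 0.0344 0.201 ] [ 3.1413e+00 -4.0000e-04  1.8891e+00] units [3.33 1.03 3.2 ] [ 0.36958702 -0.06811448  0.08691795] 0.04004581390665682 7.85
```

```bash
python3 -m creep '{"gripper":[40,40,40,40,40,40,40,40,40,40,40],"delta_pos":[[0.8,0.3,0],[0.8,0.3,0],[0.8,0.3,0],[0.9,0.1,0],[0,0,1],[0,0,1],[0,0,1],[0,0,0.2],[0.4,0,0],[0.4,0,0],[0,0,0]],"turn":[[0,0,0],[0,0,0],[0,0,0],[0,0,0],[0,0,0],[0,0,0],[0,0,0],[0,0,0],[0,0,0],[0,0,0],[0,0,0]]}'
python3 g.py .506 .177 .105
python3 -m creep '{"gripper":[40,40,40,40,40],"delta_pos":[[0.2,0,0],[0.2,0,0],[0.2,0,0],[0.2,0,0],[0,0,0]],"turn":[[0,0,0],[0,0,0],[0,0,0],[0,0,0],[0,0,0]]}'
python3 g.py .506 .177 .105
```

```text
time_s: 8.95
tool_pos: [0.5107, 0.1599, 0.1065]
eef_rot: [3.139, -0.0, 1.888]
force: [0.4, -0.2, -0.1]
gripper_width: 0.0397
grip_force: 0.0
[0.5107 0.1599 0.1065] [ 3.1392 -0.      1.8878] units [0.59 0.03 0.05] [ 0.43545839 -0.22005981 -0.12033032] 0.03969497593086018 8.95
time_s: 9.45
tool_pos: [0.5029, 0.1817, 0.105]
eef_rot: [3.142, -0.0, 1.887]
force: [-0.5, -0.8, 0.3]
gripper_width: 0.04
grip_force: 0.2
[0.5029 0.1817 0.105 ] [ 3.1416e+00 -1.0000e-04  1.8870e+00] units [-0.18  0.05 -0.  ] [-0.46217371 -0.84487844  0.33027127] 0.039955035083500214 9.45
```

```bash
python3 -m creep '{"gripper":[40,40,40,40,40,40],"delta_pos":[[0.3,0,0],[0.3,0,0],[0.2,0,0],[0,0,0],[0,0,0],[0,0,0]],"turn":[[0,0,0],[0,0,0],[0,0,0],[0,0,0],[0,0,0],[0,0,0]]}'
python3 g.py .506 .177 .105; python3 - <<'E'
from h import *
im,d,k=snap('scene'); save('s6',cv2.resize(im[120:270,260:460],(800,600),interpolation=cv2.INTER_CUBIC))
E
```

```text
time_s: 10.05
tool_pos: [0.4957, 0.2037, 0.1049]
eef_rot: [-3.141, 0.0, 1.886]
force: [0.1, -0.2, -0.5]
gripper_width: 0.0398
grip_force: 0.1
[0.4957 0.2037 0.1049] [-3.1414  0.      1.8862] units [-0.95  0.05 -0.  ] [ 0.10974835 -0.15779892 -0.51442934] 0.03984085716250204 10.05
```

View pics/s6.png

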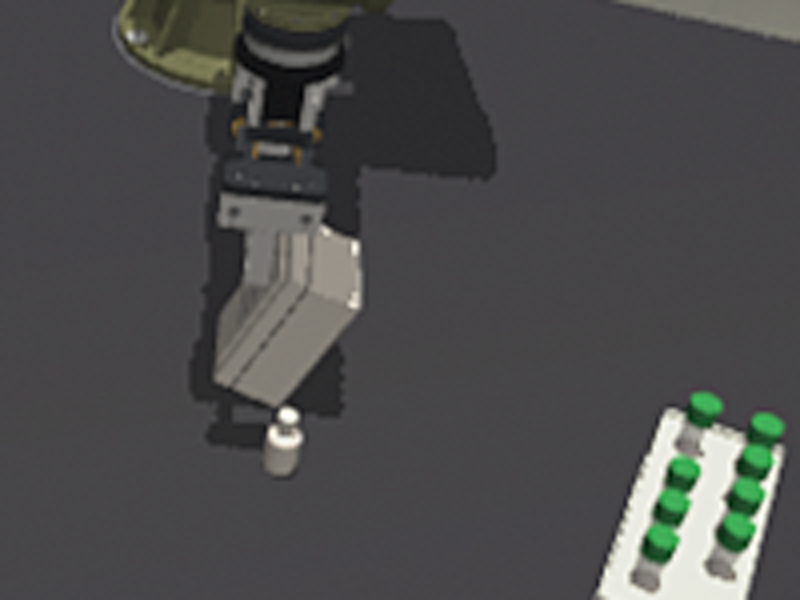

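The large box leans about 25-30° cleanly at (285,320) in this crop. I'll push it on until it falls.

```bash
python3 -m creep '{"gripper":[40,40,40,40,40,40,40,40,40,40,40,40],"delta_pos":[[0.3,0,0],[0.3,0,0],[0.3,0,0],[0.3,0,0],[0.3,0,0],[0,0,0],[0,0,0],[0,0,0],[0,0,0],[0,0,-1],[0,0,-1],[0,0,-1]],"turn":[[0,0,0],[0,0,0],[0,0,0],[0,0,0],[0,0,0],[0,0,0],[0,0,0],[0,0,0],[0,0,0],[0,0,0],[0,0,0],[0,0,0]]}'
python3 -m creep '{"gripper":[40,40,40],"delta_pos":[[0,0,0],[0,0,0],[0,0,0]],"turn":[[0,0,0],[0,0,0],[0,0,0]]}'
python3 - <<'E'
from h import *
im,d,k=snap('scene'); W=cloud(d,k); save('s7',cv2.resize(im[90:315,140:440],(800,600),interpolation=cv2.INTER_CUBIC))
for n in ['large_box','small_box','closed_box','vial_a','jar','timer','reagent_bottle','tube_rack']:
  for q in manip.outline_of('scene',n)[:2]:
    P=W[q['mask']&(d>0)]; print(n,round(q['p'],2),np.percentile(P,[3,50,97],axis=0).round(3).tolist())
E
```

```text
time_s: 11.3
tool_pos: [0.4817, 0.2463, 0.1961]
eef_rot: [-3.141, 0.0, 1.886]
force: [-0.7, -0.1, 0.1]
gripper_width: 0.0399
grip_force: 0.0
time_s: 11.6
tool_pos: [0.4813, 0.2463, 0.1938]
eef_rot: [-3.14, 0.0, 1.886]
force: [0.3, -0.5, -1.1]
gripper_width: 0.0404
grip_force: 0.0
large_box 0.97 [[0.44, 0.244, 0.007], [0.495, 0.303, 0.057], [0.524, 0.359, 0.063]]
small_box 0.61 [[0.499, -0.282, 0.002], [0.554, -0.229, 0.042], [0.591, -0.182, 0.048]]
closed_box 0.72 [[0.729, -0.07, 0.001], [0.784, -0.0, 0.057], [0.808, 0.049, 0.063]]
vial_a 0.45 [[0.575, -0.351, 0.01], [0.584, -0.341, 0.028], [0.591, -0.334, 0.051]]
jar 0.63 [[0.407, -0.191, 0.008], [0.439, -0.158, 0.065], [0.451, -0.138, 0.102]]
timer 0.64 [[0.353, 0.173, 0.002], [0.391, 0.199, 0.018], [0.42, 0.222, 0.023]]
reagent_bottle 0.75 [[0.414, -0.529, 0.006], [0.452, -0.491, 0.085], [0.473, -0.47, 0.171]]
reagent_bottle 0.73 [[0.432, 0.239, 0.004], [0.494, 0.301, 0.057], [0.524, 0.36, 0.063]]
tube_rack 0.57 [[0.46, 0.508, 0.008], [0.591, 0.546, 0.054], [0.649, 0.583, 0.099]]
```

View pics/s7.png

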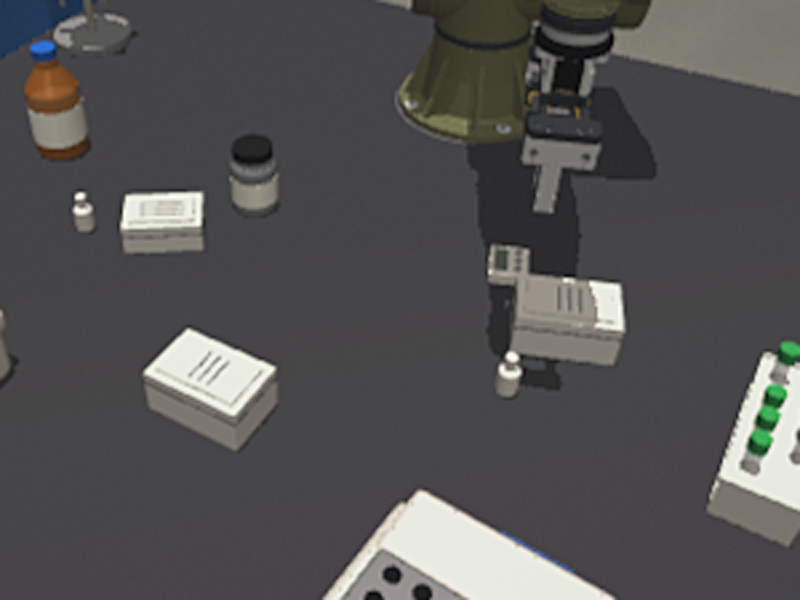

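Both boxes lie flat, lid up (small at 163,222, large at 568,318), and the bystanders are unmoved. The arm is clear at z ≈ 0.19 m.

```bash
python3 -c "
from bench import manip; print(manip.job_done())"
```

```text
the job is handed in; nothing more can be done
None
```

Both tip boxes were pushed over and lie flat with the lid up, nothing else on the bench moved, and the job was handed in at about 12 s of the 48 s allowed; the hand-in gave no verdict.

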